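# Release the slide warmer's lid and unload its rack

### The arm

A 6-joint arm with a two-finger parallel gripper is mounted at the origin on the work surface. World frame = base frame: x ahead of the robot, y to its left, z up, the work surface at z = 0. Lengths are in m, angles in rad, forces in N, time in s.
With the tool pointing down it reaches from about 0.325 to 1 m from the base axis. Payload 5.1 kg.
Tool frame: the origin (TCP) lies on the mounting face of the last link; the fingertips stand tcp_to_tips ahead of it and the grasp point (between the pads) lies 155 mm ahead of it (tcp_to_tips is the distance from the TCP to the fingertips, in m); z points along the fingers, x is the direction in which the jaws open and shut, and the axes are right-handed (so a half turn about z gives the same grasp; the last joint's range is limited). The gripper opens to 85 mm and grips with 20 to 120 N. Pads are 22 mm wide; open, the fingers measure 114 mm over their backs; the gripper's body (76 mm by 85 mm) begins 54 mm behind the grasp point. The pads swing forward as they close: fully open they stand 13 mm farther back than shut.
Start: joints at [-1.301, 0.124, 1.65, -0, 1.367, -0.083], TCP at [0.225, -0.61, 0.405] pointing down, gripper open.
Joint ranges: [-2.61, 2.61], [-1.02, 2.33], [0.03, 2.71], [-1.35, 4.49], [0.32, 2.68], [-2.91, 2.91]. Speed limits (rad/s): [2.57, 2.57, 3.14, 3.14, 3.14, 3.14].

### API

Orientations are given as a unit quaternion [w, x, y, z].
In Python, from rig import observe, get_image, sign_off, tcp_to_tips gives the robot as it stands. The module is installed in compiled form; this text tells all that it offers.
- The arm moves only by the tool servo_tool, never from a script. Its argument "commands" is one flat list of numbers, 7 for each row, row after row: the shift along the world's x, y, z in mm, then the turn, a rotation vector about the world's x, y, z in degrees, then the gripper's target within -1 to 1 (fully open at 1, half-way at 0, shut at -1). In form: [dx, dy, dz, ax, ay, az, hand, dx, dy, dz, ax, ay, az, hand, ...]. A call has 1 to 12 rows; each row shifts and turns the pose as measured when the row begins; what a row does not reach is not made up. A row lasts 1/12 s, in which the tool goes at most 41.7 mm and 7.16 degrees, less where a joint would pass 70% of its speed; a pose out of reach is approached as far as the arm can. A call with a gripper value outside its range is refused whole. The fingers move at their own pace and stop on an object; the grip force is fixed at half the most. Time passes only in rows, so rows that do not move let the fingers close. It gives the time, the measured TCP pose, the force and the opening at its end, in the units of the state.
- observe(): the state, without advancing time (a new reading comes with each control period).
- get_image(name): name is "side" or "top" or "wrist"; returns a dict with "pixels" (420x560x3 uint8, red, green, blue), "K" (3x3 intrinsics, pixels), "k1" (the pictures are not rectified: a ray, as slopes to the right and down, at radius r is drawn at 1 + k1 r^2 times it, then the intrinsics apply), "T" (4x4, takes a point from camera to world coordinates). Camera axes: x right, y down, z forward; pixel columns grow to the right and rows downward; lengths in m; the calibration is good to about 2 mm. A picture is of the moment at which its call begins. There is no depth.
- sign_off(): hands the job in, once; it reports no verdict.
The state is a dict: "t": time; "joint_pos": joint angles; "dq": joint speeds; "joint_torque": joint torques, N m; "position": TCP position; "eef_rot": TCP orientation; "force": force on the tool from outside, world axes, zero at the start; "moment": the same for the moment, N m; "finger_gap": finger opening in m.
Only numpy, scipy, OpenCV 4.12 (cv2) and the standard library are available. Lean on these libraries where they do the work, as an engineer would, in place of code of your own. Each camera call takes 0.05 s, during which the arm holds its last target.

### The job

Unload the slide warmer: slide the orange safety catch on the sloping panel at its right end fully aside, away from you, press in the green release button it uncovered so that the clear lid springs open, then lift the slide rack out and stand it upright, wholly on the blue pad. Keep the rack upright all the way, set it down gently without dropping it, and leave the other things on the bench where they are.

Things in the scene. Friction and masses are not known exactly. Their poses are not given: they have to be found in the camera images.
- warmer: White fixed bench slide warmer, 190 (x) x 342 (y) x 165 (z; lid shut top 140) mm. Origin on the bench near its middle; x points away from the robot (to its back), y to the left seen from the robot, z up. Lidded chamber on the left. At its right end (x -95 to +55 mm) a grey panel slopes 40 degrees, facing right (-y) and up; catch and button are on it.
- hood (a point): Middle of the lower right edge of the display hood over the panel's upper part, 125 mm above the bench; axes as warmer. The hood is 150 mm long (x), reaches up to 165 mm and 82 mm to the left of this edge. It overhangs: work on the panel with the tool leaning to the warmer's right, along the panel's normal.
- chamber (a point): Centre of the chamber's inner floor, 25 mm above the bench, axes as warmer. Inside 150 (x) x 115 (y) mm, outside 190 x 155 mm, wall tops 45 mm above this point.
- catch_tab (a point): Centre of the ridge on the orange safety catch, 36 (x) x 12 (y) x 23 (z) mm; pinch it across y or push its side. Axes: x up the slope, y sideways along the panel towards the robot, z the panel's outward normal. It stands on a 50 x 70 x 4 mm shutter plate, upper face 11.5 mm below this point; guide rails along y (outer edges at x +-34 mm) rise 1 mm above it.
- catch (a joint): Travel of the safety catch, m: 0 closed over the button (starts 0 to 0.006), 0.065 fully aside at its stop, along the panel away from the robot (catch_tab's -y). About 1.5 N of friction; stays where it is left.
- button_top (a point): Centre of the outer face of the round green release button, 36 mm across, standing 8 mm out of the panel. Axes as catch_tab: z is the panel's outward normal; press along -z. With the catch closed the shutter plate hides it 4 mm beneath.
- button (a joint): Button travel, m: 0 out, 0.007 fully in. Sprung: about 2 N to start, 5.5 N fully in; springs back. Beyond about 0.004 it draws back the lid's latch.
- lid (a joint): Angle of the clear lid, rad: 0 shut and latched, 1.75 fully open. Hinged along the chamber's back edge. When the button is pressed a spring swings it open by itself in about 2 s and it stays open, standing behind the chamber up to 260 mm above the bench. Shut, it is 190 x 155 mm and 70 mm tall on the walls.
- rack_centre (a point): Centre (half-way up) of the steel slide rack, 100 (x) x 75 (y) x 95 (z) mm, about 0.3 kg, in the chamber. Its black handle bar, 100 x 10 x 10 mm, runs along the rack's x, bar centre 42.5 mm above this point, on uprights at x +-47 mm; grip it across y. Underside 47.5 mm below this point; slides reach 2.5 mm above it.
- pad: Flat blue rest pad fixed on the bench, 140 (x) x 160 (y) x 4 (z) mm, origin at the centre of its underside. It and the notebook may have swapped places.
- notebook: White ring-bound notebook, 140 x 160 x 4 mm, fixed on the bench; not the place for the rack. Origin at the centre of its underside.
- amber_bottle: Bystander: amber bottle, 60 mm across, 100 mm tall; origin under its centre.
- white_bottle: Bystander: white bottle with red cap, 70 mm across, 120 mm tall; origin under its centre.
- specimen_jar: Bystander: clear jar with yellow cap, 64 mm across, 75 mm tall; origin under its centre.
- beaker: Bystander: glass beaker, 72 mm across, 90 mm tall; origin under its centre.
- dish: Bystander: glass dish, 90 mm across, 15 mm tall; origin under its centre.
- slide_box: Bystander: green slide box, 80 x 100 x 32 mm; origin under its centre.
- cork_stand: Bystander: round cork flask stand, 70 mm across, 30 mm tall; origin under its centre.
Not all that is in view belongs to the job. Of the things like the pad, leave any that is brown; of the rest the larger one is meant.

How it is judged:
By the outcome, as a careful person would: the job done as asked, in the order asked, and still so for the second after the job is handed in, with the robot touching nothing.
It also fails if it takes over 70 s, if anything falls off the work surface, if the arm or the gripper's body presses on something with over 40 N, if the wrist force passes 120 N, or if a joint passes its speed limit or range.

## Working session

There is one attempt and no reset: what is moved stays moved. The work goes in short steps, Python scripts to look and compute and a tool call to move; the robot and the scene stay as the last step left them, time stands still between calls to the robot, and variables do not carry over. Pictures are saved under pics/ and viewed, and the job is handed in when it is done.

Besides the shell and the picture viewer there is one more tool, called after "Call:" as a command line: name --argument value ..., lists and objects as JSON in quotes. servo_tool: Moves the arm, as the interface text tells. Its arguments: {"type":"object","properties":{"commands":{"type":"array"}},"required":["commands"]}

```bash
mkdir -p pics; cat > h.py <<'E'
import numpy as np, cv2
from rig import observe, get_image, sign_off, tcp_to_tips
def save(name,fn):
    im=get_image(name); cv2.imwrite('pics/'+fn+'.png',cv2.cvtColor(im['pixels'],cv2.COLOR_RGB2BGR)); np.savez('pics/'+fn+'.npz',**im); return im
def load(fn): return dict(np.load('pics/'+fn+'.npz'))
def ray(im,uv):
    K=im['K'];k1=float(im['k1']);uv=np.atleast_2d(np.array(uv,float))
    d=cv2.undistortPoints(uv.reshape(-1,1,2),K,np.array([k1,0,0,0.])).reshape(-1,2)
    d=np.c_[d,np.ones(len(d))]@im['T'][:3,:3].T
    return im['T'][:3,3],d
def onz(im,uv,z):
    o,d=ray(im,uv); return o+d*((z-o[2])/d[:,2])[:,None]
def tri(ims,uvs):
    A=np.zeros((3,3));b=np.zeros(3);L=[]
    for im,uv in zip(ims,uvs):
        o,d=ray(im,uv);d=d[0]/np.linalg.norm(d[0]);P=np.eye(3)-np.outer(d,d);A+=P;b+=P@o;L.append((o,P))
    p=np.linalg.solve(A,b); return p,[np.linalg.norm(P@(p-o)) for o,P in L]
def proj(im,p):
    T=np.linalg.inv(im['T']);r=cv2.Rodrigues(T[:3,:3])[0]
    return cv2.projectPoints(np.atleast_2d(np.array(p,float)),r,T[:3,3],im['K'],np.array([float(im['k1']),0,0,0.]))[0].reshape(-1,2)
E
python3 - <<'E'
from h import *
print(observe(),tcp_to_tips)
for n in ['side','top','wrist']:
    im=save(n,n+'0');print(n,im['T'].round(3).tolist(),im['K'].tolist(),im['k1'])
E
```

```text
{'t': 0.0, 'joint_pos': array([-1.30060734e+00,  1.24501323e-01,  1.65167267e+00,  1.55674394e-05,
        1.36754185e+00, -8.25854665e-02]), 'dq': array([ 7.70174387e-04,  5.86583438e-04,  2.32103750e-04,  1.09103853e-03,
       -2.88108638e-05,  9.36873691e-04]), 'joint_torque': array([ 2.13140578e-03, -4.23615396e+01, -3.65445936e+01,  5.95565189e-05,
        6.96549032e-03, -8.89163942e-06]), 'position': array([ 0.22449157, -0.60973133,  0.40345589]), 'eef_rot': array([-6.82922302e-04,  8.20212852e-01, -5.72057471e-01, -8.12811211e-04]), 'force': array([0.33802931, 0.17074311, 0.34957806]), 'moment': array([ 0.05472324,  0.02022576, -0.02426273]), 'finger_gap': 0.08569422643223697} 0.1734
side [[-0.722, -0.378, 0.58, -0.328], [-0.692, 0.388, -0.609, 0.829], [0.006, -0.841, -0.542, 0.84], [0.0, 0.0, 0.0, 1.0]] [[516.8100397282549, 0.0, 278.5165490348973], [0.0, 516.8100397282549, 211.04389342752765], [0.0, 0.0, 1.0]] -0.08472244641603664
top [[-0.023, -0.995, 0.092, 0.335], [-1.0, 0.023, 0.001, 0.003], [-0.003, -0.092, -0.996, 1.733], [0.0, 0.0, 0.0, 1.0]] [[519.7280142239769, 0.0, 275.97496990387356], [0.0, 519.7280142239769, 206.05281260798247], [0.0, 0.0, 1.0]] -0.16625951090683663
wrist [[0.346, -0.9, -0.265, 0.291], [-0.938, -0.332, -0.096, -0.584], [-0.002, 0.282, -0.959, 0.373], [0.0, 0.0, 0.0, 1.0]] [[328.2395622688367, 0.0, 278.67927084511655], [0.0, 328.2395622688367, 212.99914954378076], [0.0, 0.0, 1.0]] 0.025550516374163137
```

View pics/side0.png

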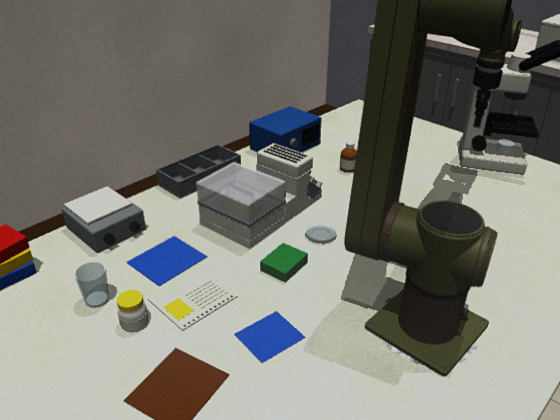

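View pics/top0.png

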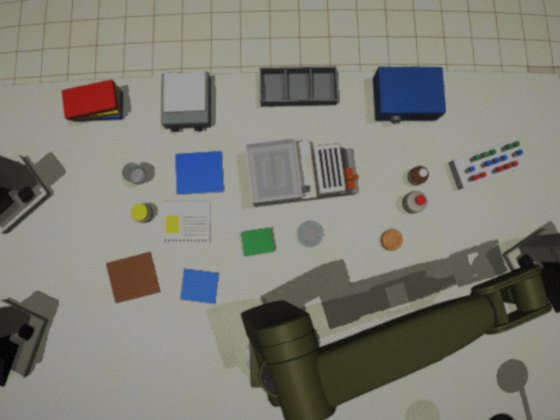

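View pics/wrist0.png

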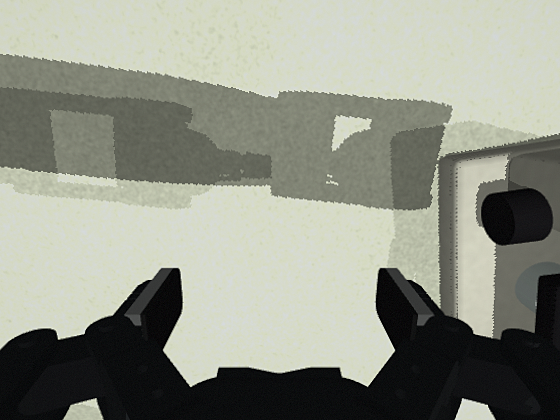

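The pad could be one of three things: the large blue sheet at top (200,172), the small blue one at (200,286) or the brown one at (133,277). The notebook is at (187,222). I choose the large blue one. The orange catch is at about (350,178), on the warmer at (300,170).

```bash
python3 - <<'E'
from h import *
im=load('top0');p=cv2.cvtColor(im['pixels'],cv2.COLOR_RGB2BGR)
cv2.imwrite('pics/c1.png',cv2.resize(p[125:215,235:370],None,fx=5.9,fy=5.9,interpolation=cv2.INTER_CUBIC))
s=load('side0');q=cv2.cvtColor(s['pixels'],cv2.COLOR_RGB2BGR)
cv2.imwrite('pics/c2.png',cv2.resize(q[130:260,180:340],None,fx=4.5,fy=4.5,interpolation=cv2.INTER_CUBIC))
hsv=cv2.cvtColor(p,cv2.COLOR_BGR2HSV)
m=cv2.inRange(hsv,(100,120,60),(130,255,255))
for c in cv2.findContours(m,0,2)[0]:
    if cv2.contourArea(c)>300:
        r=cv2.minAreaRect(c);b=cv2.boxPoints(r);w=onz(im,b,0.004);print('blue',r,w.round(3).tolist(), np.linalg.norm(w[0]-w[1]),np.linalg.norm(w[1]-w[2]))
m=cv2.inRange(hsv,(3,160,120),(18,255,255));
for c in cv2.findContours(m,0,2)[0]:
    if cv2.contourArea(c)>30: r=cv2.minAreaRect(c);print('or',r,onz(im,[r[0]],0.1))
for uv in [(418,175),(415,202),(391,240),(310,233),(258,241),(135,173),(142,212)]: print(uv,onz(im,uv,0.05).round(3))
E
```

```text
blue ((199.21539306640625, 285.77691650390625), (34.10955047607422, 30.01640510559082), 7.125016689300537) [[0.193, 0.33, 0.004], [0.292, 0.315, 0.004], [0.276, 0.202, 0.004], [0.178, 0.217, 0.004]] 0.09976230670834958 0.11425919505627313
blue ((198.95330810546875, 172.2529296875), (39.92210388183594, 46.28469467163086), 86.42366790771484) [[0.681, 0.345, 0.004], [0.687, 0.187, 0.004], [0.55, 0.18, 0.004], [0.544, 0.337, 0.004]] 0.1582008957836658 0.13640722346196077
blue ((410.9852294921875, 89.7919692993164), (45.740074157714844, 65.5066146850586), 88.80650329589844) [[0.972, -0.361, 0.004], [0.977, -0.598, 0.004], [0.81, -0.588, 0.004], [0.806, -0.356, 0.004]] 0.2363562142819654 0.16778551995082133
or ((351.0, 172.5), (9.0, 10.0), 90.0) [[ 0.587523   -0.23669855  0.1       ]]
(418, 175) [[ 0.583 -0.468  0.05 ]]
(415, 202) [[ 0.493 -0.453  0.05 ]]
(391, 240) [[ 0.371 -0.367  0.05 ]]
(310, 233) [[ 0.4   -0.103  0.05 ]]
(258, 241) [[0.378 0.066 0.05 ]]
(135, 173) [[0.611 0.47  0.05 ]]
(142, 212) [[0.481 0.446 0.05 ]]
```

View pics/c1.png

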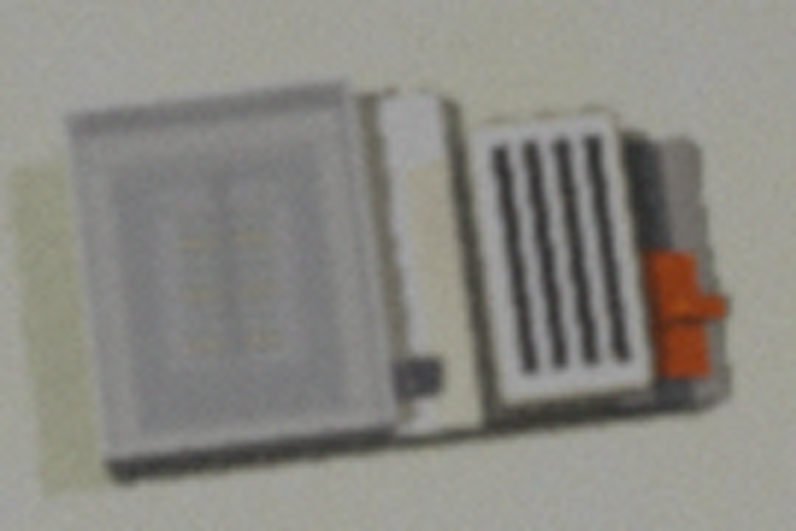

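View pics/c2.png

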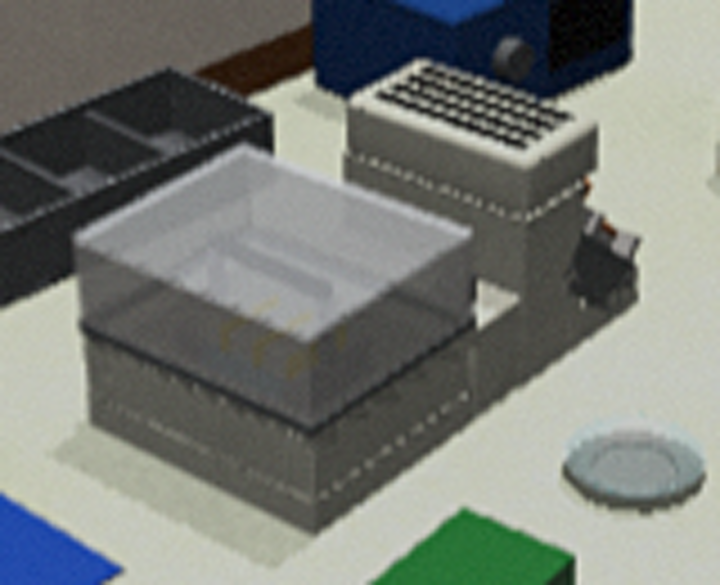

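```bash
python3 - <<'E'
from h import *
t=load('top0');s=load('side0')
f=lambda a:np.array(a)/5.9+[235,125]-.4
g=lambda a:np.array(a)/4.5+[180,130]-.4
H=onz(t,f([(472,135),(612,112),(652,385),(500,405)]),.165);L=onz(t,f([(70,118),(347,80),(395,430),(110,462)]),.14)
for n,Q in(('hood',H),('lid',L)):
    e=[Q[(i+1)%4]-Q[i] for i in range(4)];print(n,Q.round(3).tolist(),Q.mean(0).round(4),[np.linalg.norm(v).round(3) for v in e],[np.degrees(np.arctan2(v[1],v[0])).round(1) for v in e])
# two view: hood corners
tt=f([(472,135),(612,112),(652,385),(500,405)]);ss=g([(350,100),(427,60),(597,122),(530,165)])
# side order: corner nearest-left..., map: left-front(500,405) ; try
for a,b,n in [(0,1,'back-left'),(1,2,'back-right'),(2,3,'front right'),(3,0,'front-left')]:
    print(n,tri([t,s],[tt[a],ss[b]]), tri([t,s],[tt[a],ss[a]]))
E
```

```text
hood [[0.658, -0.118, 0.165], [0.668, -0.192, 0.165], [0.524, -0.207, 0.165], [0.516, -0.128, 0.165]] [ 0.5915 -0.1612  0.165 ] [np.float64(0.074), np.float64(0.145), np.float64(0.079), np.float64(0.142)] [np.float64(-81.7), np.float64(-173.9), np.float64(96.2), np.float64(4.0)]
lid [[0.677, 0.092, 0.14], [0.694, -0.055, 0.14], [0.507, -0.075, 0.14], [0.493, 0.075, 0.14]] [0.5927 0.0094 0.14  ] [np.float64(0.148), np.float64(0.188), np.float64(0.15), np.float64(0.184)] [np.float64(-83.4), np.float64(-173.9), np.float64(95.1), np.float64(5.6)]
back-left (array([ 0.63311499, -0.12955881,  0.20120516]), [np.float64(0.02209102206758434), np.float64(0.0220910220675843)]) (array([ 0.65842872, -0.1170835 ,  0.16542586]), [np.float64(0.0013294935830667752), np.float64(0.0013294935830665054)])
back-right (array([ 0.6253104 , -0.23186863,  0.13001529]), [np.float64(0.06162149842936826), np.float64(0.06162149842936844)]) (array([ 0.66657145, -0.19273933,  0.16618646]), [np.float64(0.0019576533261758474), np.float64(0.001957653326175957)])
front right (array([ 0.54495988, -0.19776811,  0.12858911]), [np.float64(0.021475467159720405), np.float64(0.021475467159720398)]) (array([ 0.52477616, -0.20683182,  0.16448629]), [np.float64(0.0004139186277894551), np.float64(0.0004139186277894488)])
front-left (array([ 0.54822813, -0.0850626 ,  0.21433703]), [np.float64(0.054417926345441334), np.float64(0.05441792634544118)]) (array([ 0.51459229, -0.12869072,  0.16666295]), [np.float64(0.0012787456328604264), np.float64(0.0012787456328605372)])
```

```bash
cat >> h.py <<'E'
from scipy.spatial.transform import Rotation as Ro
def Rq(q): return Ro.from_quat([q[1],q[2],q[3],q[0]])
def plan(P,R):
    "remaining shift (mm) and rotvec (deg, world) from measured pose to P,R"
    o=observe(); d=(np.array(P)-o['position'])*1e3; r=(R*Rq(o['eef_rot']).inv()).as_rotvec(degrees=True)
    print('shift',d.round(1),np.linalg.norm(d).round(1),'rot',r.round(2),np.linalg.norm(r).round(2)); return d,r
yaw=np.radians(6.2)
xw=np.array([np.cos(yaw),np.sin(yaw),0]);yw=np.array([-np.sin(yaw),np.cos(yaw),0]);up=np.array([0,0,1.])
s40,c40=np.sin(np.radians(40)),np.cos(np.radians(40))
n=-yw*s40+up*c40; us=yw*c40+up*s40   # panel normal, upslope
Rp=Ro.from_matrix(np.c_[-us,-xw,-n])
E
python3 - <<'E'
from h import *
t=load('top0');c=onz(t,[(354,177.2)],.085)[0];print(c,np.linalg.det(Rp.as_matrix()))
plan(c+n*.2734,Rp)
E
```

```text
[ 0.574381   -0.24800652  0.085     ] 1.0000000000000007
shift [ 368.9  187.1 -109.3] 427.8 rot [ 38.94   9.15 -13.44] 42.2
```

Call:
servo_tool --commands '[31,15.6,-9,3.25,0.76,-1.12,-1,31,15.6,-9,3.25,0.76,-1.12,-1,31,15.6,-9,3.25,0.76,-1.12,-1,31,15.6,-9,3.25,0.76,-1.12,-1,31,15.6,-9,3.25,0.76,-1.12,-1,31,15.6,-9,3.25,0.76,-1.12,-1,31,15.6,-9,3.25,0.76,-1.12,-1,31,15.6,-9,3.25,0.76,-1.12,-1,31,15.6,-9,3.25,0.76,-1.12,-1,31,15.6,-9,3.25,0.76,-1.12,-1,31,15.6,-9,3.25,0.76,-1.12,-1,31,15.6,-9,3.25,0.76,-1.12,-1]'

```text
t: 1.15
position: [0.6051, -0.4151, 0.2907]
eef_rot: [-0.234, 0.688, -0.633, -0.269]
force: [-0.4, -0.4, -0.5]
finger_gap: -0.0
```

```bash
python3 - <<'E'
from h import *
t=load('top0');c=onz(t,[(354,177.2)],.085)[0]
plan(c+n*.2734,Rp);o=observe();print(o['t'],o['joint_pos'],o['finger_gap'])
im=save('wrist','wrist1')
E
```

```text
shift [-11.7  -7.6   3.7] 14.5 rot [-1.59 -1.24  1.01] 2.26
1.15 [-0.73597455  0.50250765  1.42304947  0.46703543  1.78099694  0.71539704] -1.6461376091553253e-05
```

View pics/wrist1.png

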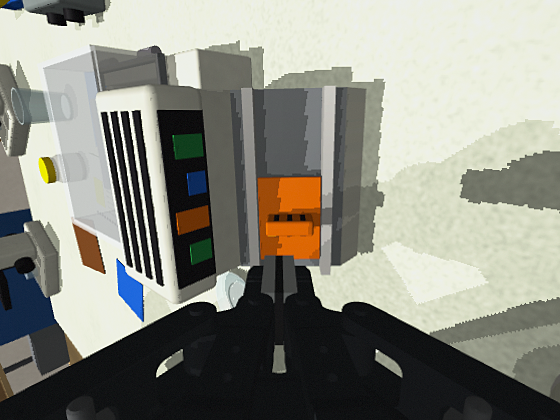

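The wrist view shows the orange plate at (258–322, 178–258) and the ridge at about (290,228). I'll take a second view from 60 mm nearer the robot, to triangulate.

Call:
servo_tool --commands '[-24,-5,1.3,-0.5,-0.4,0.3,-1,-24,-5,1.3,-0.5,-0.4,0.3,-1,-24,-5,1.3,-0.5,-0.4,0.3,-1,0,0,0,0,0,0,-1]'

```text
t: 1.53
position: [0.5398, -0.4216, 0.284]
eef_rot: [-0.229, 0.701, -0.623, -0.262]
force: [0.6, -0.7, 0.0]
finger_gap: -0.0002
```

```bash
python3 - <<'E'
from h import *
save('wrist','wrist2')
for k in (1,2):
    im=load('wrist%d'%k);p=cv2.cvtColor(im['pixels'],cv2.COLOR_RGB2BGR);y0=150 if k==1 else 60
    cv2.imwrite('pics/w%dc.png'%k,cv2.resize(p[y0:y0+140,200:390],None,fx=4,fy=4,interpolation=cv2.INTER_CUBIC))
E
```

```text
(no output)
```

View pics/w1c.png

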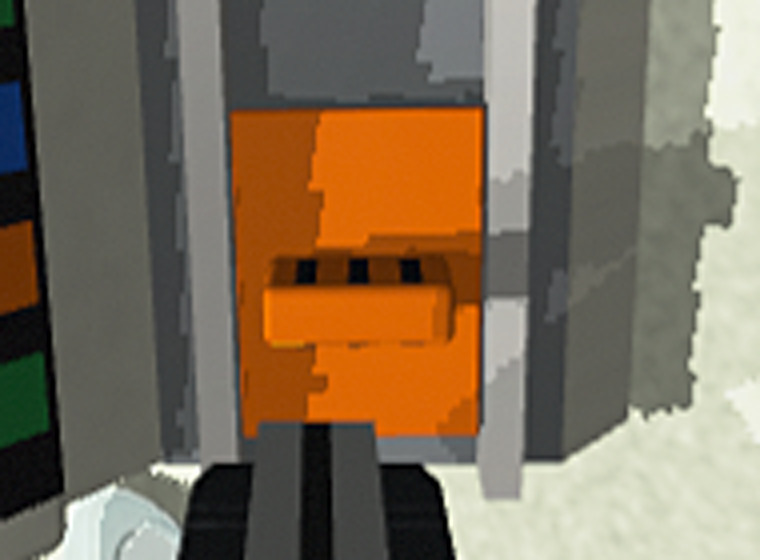

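View pics/w2c.png

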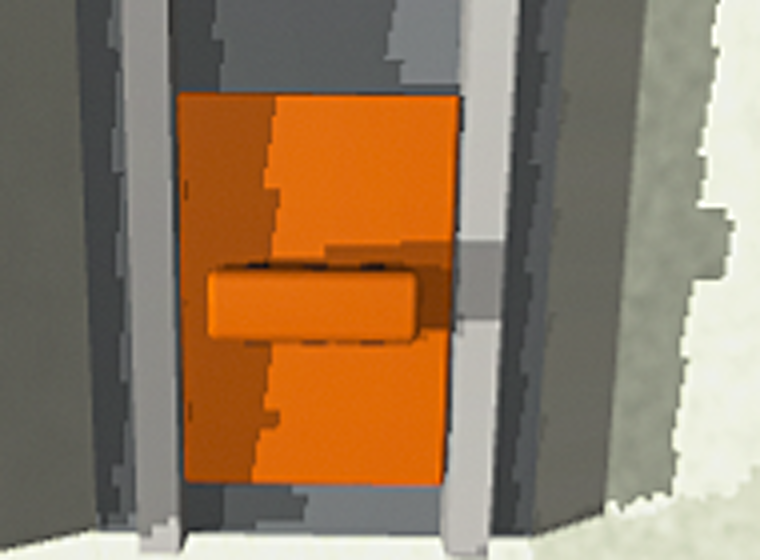

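View pics/wrist2.png

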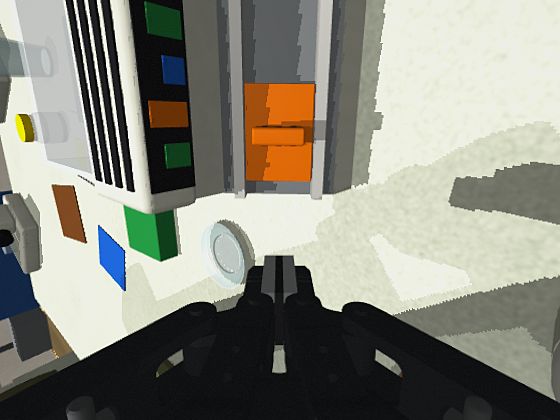

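```bash
python3 - <<'E'
from h import *
a=load('wrist1');b=load('wrist2')
f=lambda q:np.array(q)/4+[200,150]-.4
g=lambda q:np.array(q)/4+[200,60]-.4
names=['UL','UR','LR','LL','rUL','rUR','rLR','rLL']
A=f([(232,110),(485,106),(480,437),(244,437),(266,286),(450,286),(450,346),(266,346)]);B=g([(178,93),(460,95),(443,485),(185,483),(208,268),(416,269),(416,342),(208,340)])
P=[]
for k,u,v in zip(names,A,B):
    p,e=tri([a,b],[u,v]);P.append(p);print(k,p.round(4),round(e[0]*1e3,2))
P=np.array(P);M=np.c_[us,-xw,n]
pl=P[:4].mean(0);rt=P[4:].mean(0);print('plate',pl,'ridge top',rt)
nn=np.cross(P[1]-P[3],P[0]-P[2]);nn/=np.linalg.norm(nn);print('normal',nn,n)
for e in (P[1]-P[0],P[2]-P[1],P[3]-P[2],P[0]-P[3],P[5]-P[4],P[6]-P[5],rt-pl): print((e@M*1e3).round(1), np.degrees(np.arctan2(e[1],e[0])).round(1))
E
```

```text
UL [ 0.6075 -0.2086  0.0866] 0.11
UR [ 0.6115 -0.247   0.0549] 0.03
LR [ 0.5427 -0.2558  0.0576] 0.15
LL [ 0.5379 -0.2165  0.0877] 0.08
rUL [ 0.581  -0.2326  0.1006] 0.27
rUR [ 0.5841 -0.26    0.0801] 0.03
rLR [ 0.5724 -0.2613  0.0798] 0.12
rLL [ 0.5694 -0.234   0.1011] 0.16
plate [ 0.57490802 -0.23197606  0.07170444] ridge top [ 0.57671572 -0.24699222  0.09038283]
normal [ 0.09511693 -0.61394319  0.78359845] [ 0.06942065 -0.63902792  0.76604444]
[-49.9   0.1   0.5] -84.0
[ 0.7 69.4  2.9] -172.7
[49.6  0.5 -2.3] 96.9
[ -0.4 -70.   -1. ] 6.5
[-34.3  -0.1   2. ] -83.5
[-0.2 11.8 -0.2] -173.7
[ 0.4 -0.2 24. ] -83.1
```

```bash
cat >> h.py <<'E'
pl=np.array([.5749,-.2320,.0717])
def tip(P,R): # TCP for tip at P
    return np.array(P)-R.as_matrix()[:,2]*.1734
E
python3 - <<'E'
from h import *
o=observe();R=Rq(o['eef_rot']).as_matrix();b=load('wrist2');print(proj(b,[o['position']+R[:,2]*.1734]))
plan(tip(pl+.05*n-.028*xw,Rp),Rp)
print('then',-n*43,'push per mm',xw, o['joint_pos'])
E
```

```text
[[280.41729419 269.06180358]]
shift [ 21.6  43.4 -41.2] 63.6 rot [-0.73 -0.28 -0.65] 1.02
then [ -2.98508785  27.47820064 -32.93991105] push per mm [0.99415096 0.10799936 0.        ] [-0.79888211  0.41628016  1.55044716  0.41301609  1.75989932  0.60850841]
```

Call:
servo_tool --commands '[7.2,14.5,-13.7,-0.25,-0.1,-0.2,-1,7.2,14.5,-13.7,-0.25,-0.1,-0.2,-1,7.2,14.5,-13.7,-0.25,-0.1,-0.2,-1,0,0,0,0,0,0,-1]'

```text
t: 1.92
position: [0.5642, -0.3775, 0.2429]
eef_rot: [-0.229, 0.699, -0.629, -0.252]
force: [-0.0, 0.1, -0.1]
finger_gap: -0.0002
```

```bash
python3 - <<'E'
from h import *
plan(tip(pl+.007*n-.028*xw,Rp),Rp)
save('wrist','wrist3')
E
```

```text
shift [ -4.6  27.2 -33. ] 43.1 rot [0.2  0.24 0.24] 0.39
```

View pics/wrist3.png

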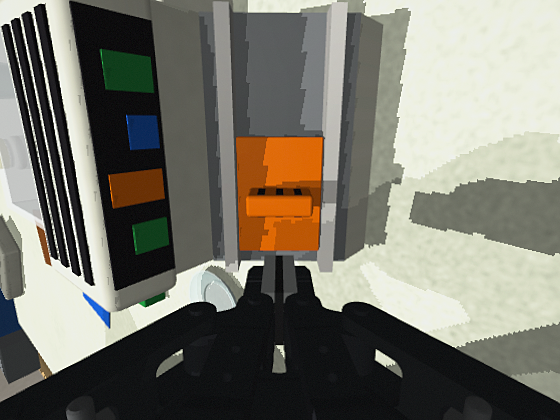

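The tips sit in line with the ridge at (280,203) and on its near side, so I'll descend beside it.

Call:
servo_tool --commands '[-1.6,9,-11,0,0,0,-1,-1.5,9,-11,0,0,0,-1,-1.5,9,-11,0,0,0,-1,0,0,0,0,0,0,-1]'

```text
t: 2.3
position: [0.5599, -0.3513, 0.2111]
eef_rot: [-0.229, 0.7, -0.629, -0.249]
force: [0.6, 0.5, 0.3]
finger_gap: 0.0002
```

```bash
python3 - <<'E'
from h import *
plan(tip(pl+.007*n-.028*xw,Rp),Rp); print(observe()['force'])
save('wrist','wrist4')
E
```

```text
shift [-0.4  1.  -1.2] 1.6 rot [0.45 0.48 0.28] 0.71
[0.60390446 0.49919067 0.28730406]
```

View pics/wrist4.png

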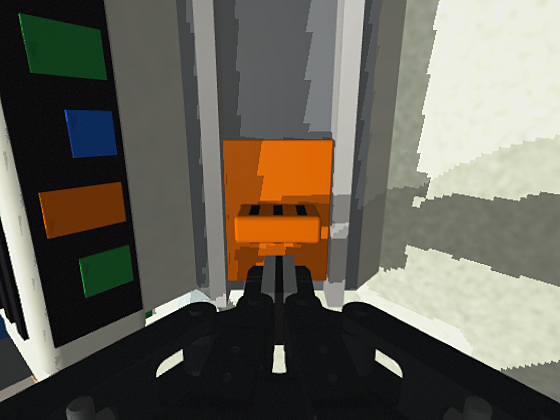

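Call:
servo_tool --commands '[8,0.9,0,0,0,0,-1,8,0.9,0,0,0,0,-1,8,0.9,0,0,0,0,-1,8,0.9,0,0,0,0,-1,8,0.9,0,0,0,0,-1,8,0.9,0,0,0,0,-1,8,0.9,0,0,0,0,-1,8,0.9,0,0,0,0,-1]'

```text
t: 3.02
position: [0.6294, -0.3453, 0.2126]
eef_rot: [-0.228, 0.7, -0.63, -0.249]
force: [-2.0, 0.3, -1.4]
finger_gap: 0.0001
```

```bash
python3 - <<'E'
from h import *
plan(tip(pl+.007*n-(.017-.065)*xw,Rp),Rp); print(observe()['force'])
save('wrist','wrist5')
E
```

```text
shift [ 5.7  3.2 -2.8] 7.1 rot [0.52 0.4  0.3 ] 0.72
[-2.04193285  0.26218924 -1.43038146]
```

View pics/wrist5.png

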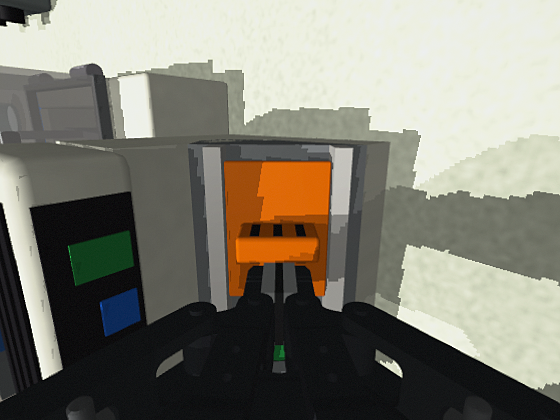

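Call:
servo_tool --commands '[3,1,-0.7,0,0,0,-1,3,1,-0.7,0,0,0,-1,2,0.5,-0.5,0,0,0,-1]'

```text
t: 3.32
position: [0.6349, -0.3453, 0.2126]
eef_rot: [-0.22, 0.701, -0.627, -0.257]
force: [-8.6, -0.7, 2.1]
finger_gap: -0.0002
```

Call:
servo_tool --commands '[2,0.3,0,0,0,0,-1,2,0.3,0,0,0,0,-1]'

```text
t: 3.48
position: [0.6367, -0.3455, 0.2123]
eef_rot: [-0.217, 0.701, -0.626, -0.262]
force: [-8.7, -1.1, 1.8]
finger_gap: 0.0001
```

The x force rose from 2 N to about 9 N, so the catch is at its stop. I'll back off along −x, then out along the normal, and look.

Call:
servo_tool --commands '[-10,-1,0,0,0,0,-1,-10,-1,0,0.6,0.4,0.4,-1,0.5,-14,17,0,0,0,-1,1,-14,17,0,0,0,-1,-10,-15,17,0,0,0,-1,-10,-1,0,0,0,0,-1,0,0,0,0,0,0,-1]'

```text
t: 4.07
position: [0.5941, -0.3927, 0.2651]
eef_rot: [-0.22, 0.701, -0.623, -0.268]
force: [-0.3, 0.4, -0.8]
finger_gap: 0.0001
```

```bash
python3 - <<'E'
from h import *
plan(tip(pl+.06*n,Rp),Rp); print(observe()['force'])
save('wrist','wrist6')
E
```

```text
shift [ -3.   11.6 -14.6] 18.8 rot [-0.41 -1.52 -1.09] 1.91
[-0.26117657  0.43911763 -0.79438163]
```

View pics/wrist6.png

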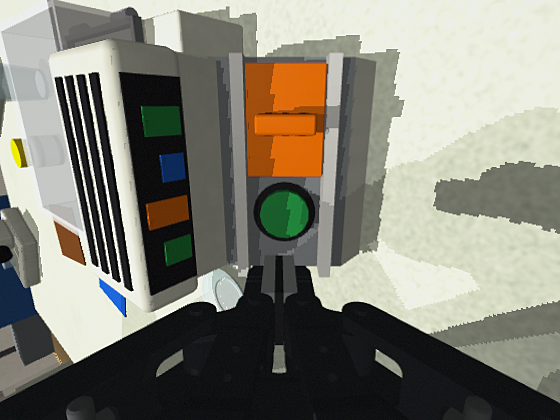

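```bash
cat > b.py <<'E'
from h import *
def btn(im,rng=((45,120,40),(85,255,255)),box=None):
    hsv=cv2.cvtColor(im['pixels'],cv2.COLOR_RGB2HSV);m=cv2.inRange(hsv,*rng)
    m[:,:225]=0
    cs=max(cv2.findContours(m,0,2)[0],key=cv2.contourArea);e=cv2.fitEllipse(cv2.convexHull(cs));return e
def onpl(im,uv,p):
    o,d=ray(im,[uv]);d=d[0];return o+d*((p-o)@n/(d@n))
E
python3 - <<'E'
from b import *
im=load('wrist6');e=btn(im);print(e)
p=onpl(im,e[0],pl-.008*n);print(p,((p-pl)@np.c_[us,-xw,n]*1e3).round(1))
# plate corners
for uv in [(245.5,63),(326,63.5),(324,176),(246,176)]:
    q=onpl(im,uv,pl);print(((q-pl)@np.c_[us,xw,n]*1e3).round(1))
E
```

```text
((283.97943115234375, 213.45811462402344), (48.7098274230957, 49.111778259277344), 148.3797149658203)
[ 0.57117957 -0.22714616  0.06564293] [ 0.1  3.2 -8. ]
[23.8 95.7 -0. ]
[-25.   95.2  -0. ]
[-26.8  26.1   0. ]
[25.9 26.1 -0. ]
```

Call:
servo_tool --commands '[-18,-2,0,-0.2,-0.7,-0.5,-1,-18,-2,0,-0.2,-0.7,-0.5,-1,0,0,0,0,0,0,-1]'

```text
t: 4.37
position: [0.5578, -0.3943, 0.263]
eef_rot: [-0.229, 0.7, -0.627, -0.255]
force: [0.5, 0.6, -0.7]
finger_gap: 0.0002
```

```bash
python3 - <<'E'
from b import *
im=save('wrist','wrist7');e=btn(im);print(e)
a=load('wrist6');ea=btn(a);p,r=tri([a,im],[ea[0],e[0]]);print(p,r,((p-pl)@np.c_[us,xw,n]*1e3).round(1))
cv2.imwrite('pics/w7c.png',cv2.resize(cv2.cvtColor(im['pixels'],cv2.COLOR_RGB2BGR)[0:210,180:390],None,fx=2.8,fy=2.8,interpolation=cv2.INTER_CUBIC))
plan(tip(p+.03*n,Rp),Rp)
E
```

```text
((281.91192626953125, 176.38070678710938), (51.47431564331055, 51.822044372558594), 135.66928100585938)
[ 0.57016501 -0.22562796  0.06366963] [np.float64(1.2068296472305776e-05), np.float64(1.2068296472313633e-05)] [  0.1  -4.  -10.6]
shift [ 25.5  38.3 -43.5] 63.3 rot [-0.11  0.03 -0.11] 0.16
```

View pics/w7c.png

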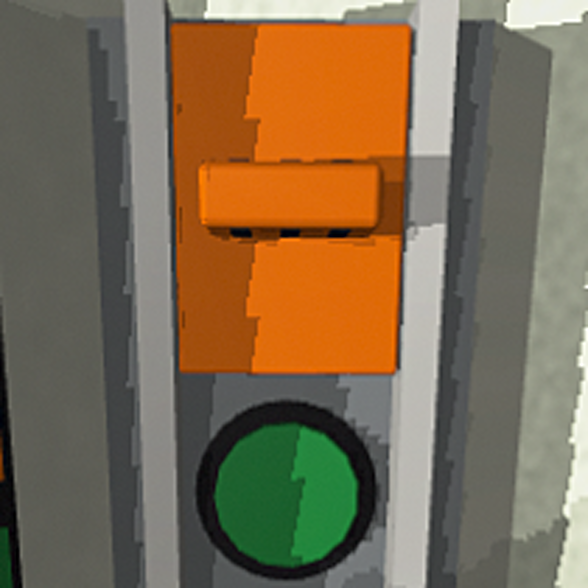

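Button fix: (0.570, −0.226, 0.065), 4 mm on the robot's side of the plate's old centre. The plate moved 61 mm from there, so the catch travel is about 65 mm and fully aside. Now the press.

Call:
servo_tool --commands '[8.5,12.8,-14.5,0,0,0,-1,8.5,12.8,-14.5,0,0,0,-1,8.5,12.8,-14.5,0,0,0,-1,0,0,0,0,0,0,-1]'

```text
t: 4.75
position: [0.5866, -0.3523, 0.217]
eef_rot: [-0.23, 0.7, -0.627, -0.255]
force: [-0.6, 1.2, -1.2]
finger_gap: 0.0001
```

```bash
python3 - <<'E'
from b import *
p=pl-.004*xw-.009*n
plan(tip(p,Rp),Rp); print(observe()['force'], -n)
E
```

```text
shift [ -4.3  14.8 -19.4] 24.8 rot [-0.14  0.12 -0.03] 0.19
[-0.57800415  1.1500097  -1.21122462] [-0.06942065  0.63902792 -0.76604444]
```

Call:
servo_tool --commands '[-1.5,5,-6.5,0,0,0,-1,-1.5,5,-6.5,0,0,0,-1,-1.3,4.4,-5.5,0,0,0,-1,-0.2,2,-2.4,0,0,0,-1]'

```text
t: 5.08
position: [0.5837, -0.3344, 0.1955]
eef_rot: [-0.23, 0.7, -0.626, -0.254]
force: [-1.8, -4.1, 5.3]
finger_gap: 0.0002
```

Call:
servo_tool --commands '[-0.2,2,-2.4,0,0,0,-1,-0.2,2,-2.4,0,0,0,-1]'

```text
t: 5.25
position: [0.5835, -0.3331, 0.1952]
eef_rot: [-0.229, 0.702, -0.626, -0.252]
force: [-4.1, -7.4, 11.9]
finger_gap: 0.0001
```

```bash
python3 - <<'E'
from b import *
p=pl-.004*xw-.009*n
plan(tip(p,Rp),Rp); o=observe();print(o['force'], o['force']@n)
save('top','top1')
E
```

```text
shift [-1.2 -4.4  2.4] 5.1 rot [ 0.15  0.41 -0.16] 0.47
[-4.08689635 -7.42127982 11.85993716] 13.543928984675738
```

View pics/top1.png

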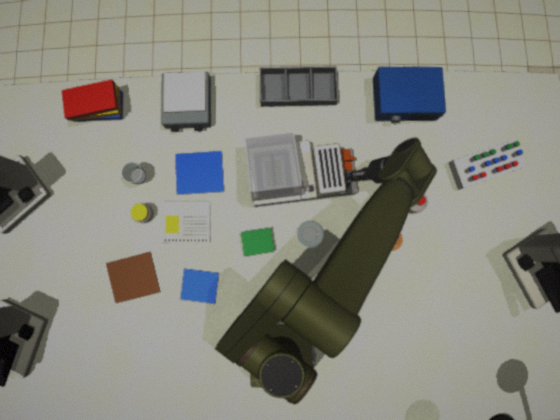

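The normal force is 13.5 N, so the button is fully in and the lid is starting to open. I'll withdraw along the normal.

Call:
servo_tool --commands '[1.2,-12,14,0,0,0,-1,1.2,-13,15,0,0,0,-1,1.2,-13,15,0,0,0,-1,1.2,-13,15,0,0,0,0,0,-10,25,0,0,0,0,0,0,35,0,0,0,0,0,0,35,-4,0,0,0,0,0,35,-4,0,0,0]'

```text
t: 5.97
position: [0.5823, -0.398, 0.3803]
eef_rot: [-0.178, 0.711, -0.646, -0.215]
force: [-0.4, -0.3, -0.3]
finger_gap: 0.0424
```

```bash
python3 - <<'E'
from b import *
Rd=Ro.from_matrix(np.c_[-yw,-xw,-up])
plan([.555,-.01,.46],Rd); o=observe();print(o['force'], o['t'],o['joint_pos'].round(2))
save('top','top2');save('side','side2')
E
```

```text
shift [-27.3 388.   79.7] 397.0 rot [-32.01  -4.76   0.66] 32.37
[-0.35425378 -0.2653509  -0.30057171] 5.9667 [-0.73  0.35  1.45  0.36  1.78  0.74]
```

View pics/side2.png

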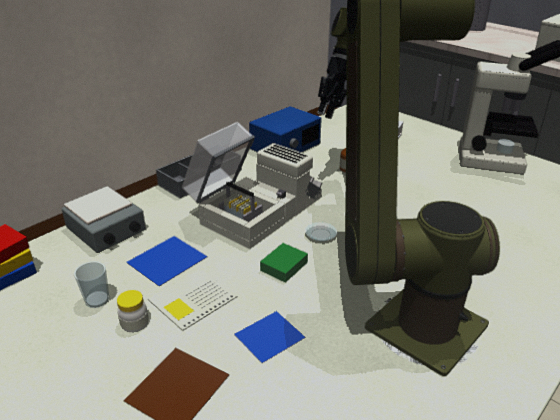

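View pics/top2.png

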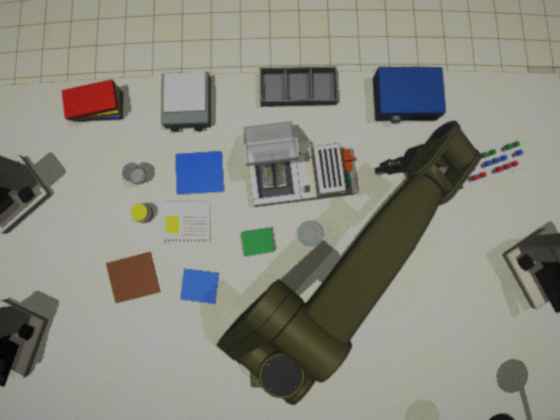

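The lid is swinging up. I'll move to a look pose over the chamber.

Call:
servo_tool --commands '[-2.3,20,20,-2.7,-0.4,0,1,-2.3,30,15,-2.7,-0.4,0,1,-2.3,33,9,-2.7,-0.4,0,1,-2.3,33,6,-2.7,-0.4,0,1,-2.3,33,6,-2.7,-0.4,0,1,-2.3,33,6,-2.7,-0.4,0,1,-2.3,33,5,-2.7,-0.4,0,1,-2.3,33,3,-2.7,-0.4,0,1,-2.3,33,3,-2.7,-0.4,0,1,-2.3,33,3,-2.7,-0.4,0,1,-2.3,33,3,-2.7,-0.4,0,1,-2.3,33,1,-2.7,-0.4,0,1]'

```text
t: 7.07
position: [0.5472, -0.0115, 0.4716]
eef_rot: [0.004, 0.738, -0.675, 0.023]
force: [0.6, 0.2, -0.5]
finger_gap: 0.0856
```

```bash
python3 - <<'E'
from b import *
Rd=Ro.from_matrix(np.c_[-yw,-xw,-up])
plan([.555,-.01,.46],Rd); o=observe();print(o['force'], o['t'],o['joint_pos'].round(2))
save('wrist','wrist8')
E
```

```text
shift [  7.8   1.5 -11.6] 14.0 rot [2.16 1.66 1.12] 2.95
[ 0.56506574  0.24249402 -0.45651483] 7.0667 [-0.11 -0.14  1.81 -0.03  1.45  1.37]
```

View pics/wrist8.png

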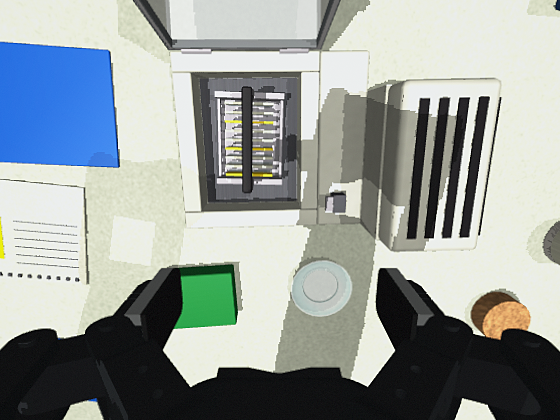

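The black bar runs from (247,88) to (247,190) and the rack is in the chamber. I'll take a second, shifted view.

Call:
servo_tool --commands '[5,15,-22,0.7,0.5,0.4,1,5,15,-22,0.7,0.5,0.4,1,5,15,-22,0.7,0.5,0.4,1,0,0,0,0,0,0,1]'

```text
t: 7.45
position: [0.56, 0.0436, 0.4063]
eef_rot: [-0.004, 0.749, -0.663, 0.001]
force: [-1.1, -1.0, -0.7]
finger_gap: 0.0854
```

```bash
python3 - <<'E'
from b import *
save('wrist','wrist9')
for k in (8,9):
    im=load('wrist%d'%k);g=cv2.cvtColor(im['pixels'],cv2.COLOR_RGB2GRAY)
    print(k, observe()['position'])
E
```

```text
8 [0.56029006 0.04261412 0.408643  ]
9 [0.56029006 0.04261412 0.408643  ]
```

View pics/wrist9.png

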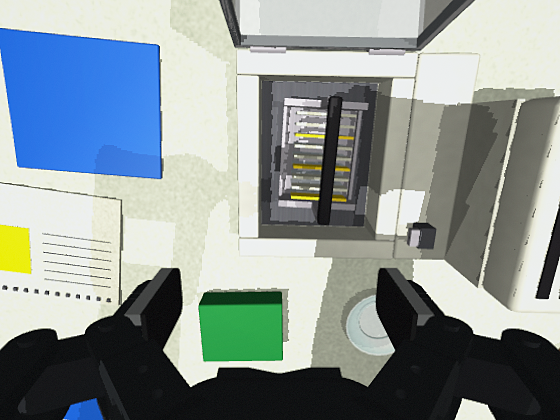

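```bash
python3 - <<'E'
from b import *
a=cv2.cvtColor(load('wrist8')['pixels'],cv2.COLOR_RGB2BGR)[75:205,195:305];b=cv2.cvtColor(load('wrist9')['pixels'],cv2.COLOR_RGB2BGR)[80:240,255:385]
A=cv2.resize(a,None,fx=3.5,fy=3.5,interpolation=cv2.INTER_CUBIC);B=cv2.resize(b,None,fx=3.2,fy=3.2,interpolation=cv2.INTER_CUBIC)
c=np.zeros((520,800,3),np.uint8);c[:A.shape[0],:A.shape[1]]=A;c[:B.shape[0],386:386+B.shape[1]]=B[:,:414];cv2.imwrite('pics/bar.png',c)
E
```

```text
(no output)
```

View pics/bar.png

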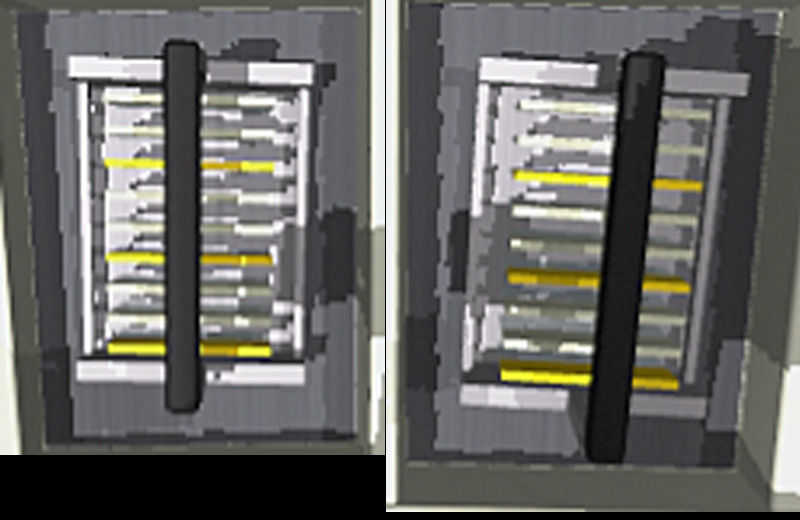

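```bash
python3 - <<'E'
from b import *
a=load('wrist8');b=load('wrist9')
f=lambda q:np.array(q)/3.5+[195,75]-.4
g=lambda q:(np.array(q)-[386,0])/3.2+[255,80]-.4
A=f([(184,42),(182,412)]);B=g([(643,52),(606,462)])
P=[]
for u,v in zip(A,B): p,e=tri([a,b],[u,v]);P.append(p);print(p.round(4),e[0]*1e3)
d=P[0]-P[1];print(np.linalg.norm(d),np.degrees(np.arctan2(d[1],d[0])),(P[0]+P[1])/2)
# pad via both views
for k,im in((8,a),(9,b)):
    hsv=cv2.cvtColor(im['pixels'],cv2.COLOR_RGB2HSV);m=cv2.inRange(hsv,(95,120,60),(130,255,255));c=max(cv2.findContours(m[:250],0,2)[0],key=cv2.contourArea);q=cv2.approxPolyDP(c,6,True).reshape(-1,2);print(k,q.tolist(),onz(im,q,.004).round(3).tolist())
# chamber wall tops outer? inner rim corners in view 9
E
```

```text
[0.6523 0.014  0.1115] 0.19074072343260276
[0.5528 0.0078 0.1196] 0.19117823545640847
0.09999736480841329 3.5518369381726362 [0.60253829 0.01087893 0.11553681]
8 [[0, 42], [0, 161], [118, 166], [109, 52]] [[0.682, 0.306, 0.004], [0.544, 0.324, 0.004], [0.55, 0.181, 0.004], [0.685, 0.185, 0.004]]
9 [[0, 28], [18, 166], [161, 177], [158, 45]] [[0.681, 0.341, 0.004], [0.543, 0.338, 0.004], [0.551, 0.18, 0.004], [0.687, 0.186, 0.004]]
```

```bash
python3 - <<'E'
from b import *
a=load('wrist8');b=load('wrist9')
f=lambda q:np.array(q)/3.5+[195,75]-.4
g=lambda q:(np.array(q)-[386,0])/3.2+[255,80]-.4
for im,Q in((a,f([(184,42),(182,412)])),(b,g([(643,52),(606,462)]))):
    w=onz(im,Q,.117);d=w[0]-w[1];print(w.round(4).tolist(),w.mean(0),np.degrees(np.arctan2(d[1],d[0])))
for u,v in(((118,166),(161,177)),((109,52),(158,45))): print(tri([a,b],[u,v]))
y=np.radians(5);xr=np.array([np.cos(y),np.sin(y),0]);yr=np.array([-np.sin(y),np.cos(y),0]);R=Ro.from_matrix(np.c_[-yr,-xr,-up])
plan([.6025,.011,.36],R)
E
```

```text
[[0.6515, 0.0137, 0.117], [0.5521, 0.008, 0.117]] [0.60181605 0.01081829 0.117     ] 3.274163293097026
[[0.652, 0.0148, 0.117], [0.5522, 0.0073, 0.117]] [0.60211222 0.01101526 0.117     ] 4.295657103002709
(array([0.5504917 , 0.18046138, 0.00385577]), [np.float64(0.0004151866761762998), np.float64(0.0004151866761764767)])
(array([0.68648247, 0.18678475, 0.0009568 ]), [np.float64(0.0009647984978915375), np.float64(0.0009647984978917316)])
shift [ 42.2 -31.6 -48.6] 71.7 rot [-0.15  0.6  -1.94] 2.04
```

Call:
servo_tool --commands '[14,-10.5,-16,0,0.2,-0.9,1,14,-10.5,-16,0,0.2,-1,1,14,-10.5,-16,0,0.2,-1,1,0,0,0,0,0,0,1]'

```text
t: 7.83
position: [0.6037, 0.0075, 0.3653]
eef_rot: [-0.003, 0.731, -0.683, 0.003]
force: [-1.3, -0.8, -0.6]
finger_gap: 0.0854
```

```bash
cat >>b.py <<'E'
y_=np.radians(4);xr=np.array([np.cos(y_),np.sin(y_),0]);yr=np.array([-np.sin(y_),np.cos(y_),0]);R4=Ro.from_matrix(np.c_[-yr,-xr,-up])
E
python3 - <<'E'
from b import *
plan([.602,.011,.268],R4); save('wrist','wrist10');save('side','side3')
E
```

```text
shift [ -1.7   3.5 -97.3] 97.4 rot [-0.02  0.46  0.08] 0.47
```

View pics/wrist10.png

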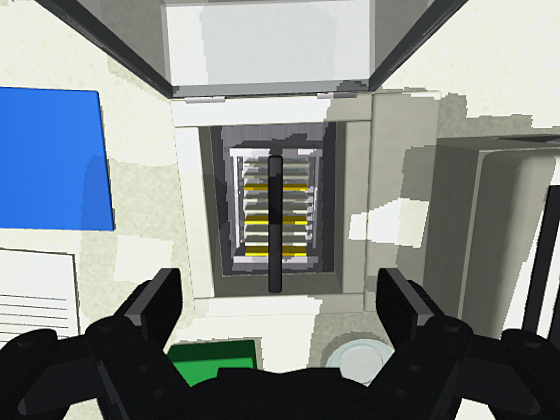

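View pics/side3.png

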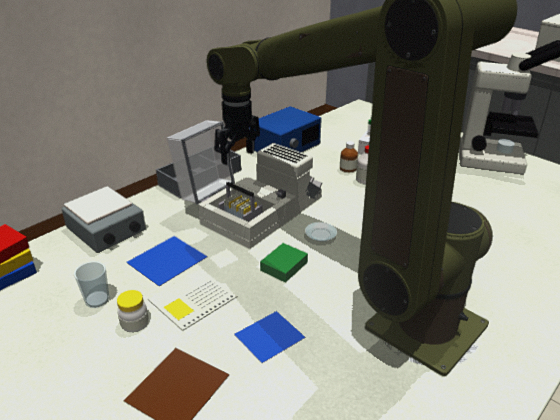

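The lid is fully open with the bar centred between the jaws (275 against 279). I'll descend and then check before closing.

Call:
servo_tool --commands '[-0.4,0.8,-20,0,0.1,0,1,-0.4,0.8,-20,0,0.1,0,1,-0.4,0.8,-20,0,0.1,0,1,-0.4,0.6,-18,0,0,0,1,0,0.5,-14,0,0,0,1,0,0,0,0,0,0,1]'

```text
t: 8.43
position: [0.602, 0.0114, 0.289]
eef_rot: [-0.01, 0.731, -0.682, 0.01]
force: [-0.9, 0.8, -0.7]
finger_gap: 0.0856
```

```bash
python3 - <<'E'
from b import *
plan([.602,.011,.268],R4); print(observe()['force']);save('wrist','wrist11')
E
```

```text
shift [  0.   -0.4 -21. ] 21.0 rot [0.   1.61 0.01] 1.61
[-0.92975563  0.79707665 -0.73217142]
```

View pics/wrist11.png

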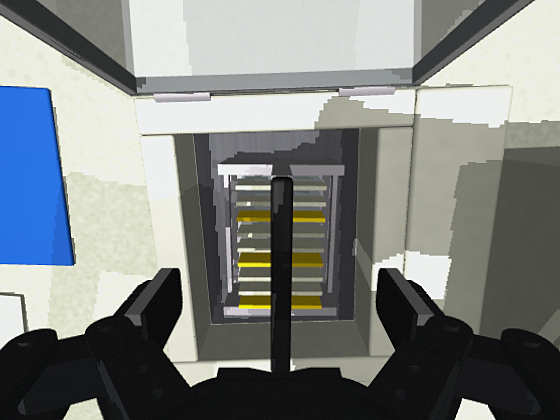

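Call:
servo_tool --commands '[0,0,-11,0,0.8,0,1,0,0,-10,0,0.8,0,1,0,0,-2,0,0,0,1,0,0,0,0,0,0,-1,0,0,0,0,0,0,-1,0,0,0,0,0,0,-1,0,0,0,0,0,0,-1,0,0,0,0,0,0,-1,0,0,0,0,0,0,-1,0,0,0,0,0,0,-1,0,0,0,0,0,0,-1]'

```text
t: 9.4
position: [0.6048, 0.011, 0.273]
eef_rot: [-0.003, 0.731, -0.682, 0.005]
force: [1.1, -1.3, -0.4]
finger_gap: 0.0089
```

```bash
python3 - <<'E'
from b import *
plan([.602,.011,.268],R4); o=observe();print(o['force'],o['moment'],o['finger_gap']);save('wrist','wrist12')
E
```

```text
shift [-2.8 -0.  -5. ] 5.7 rot [ 0.08  0.64 -0.01] 0.64
[ 1.06276963 -1.27613403 -0.44358524] [-0.04552832 -0.0331253  -0.02348156] 0.00893565003426017
```

View pics/wrist12.png

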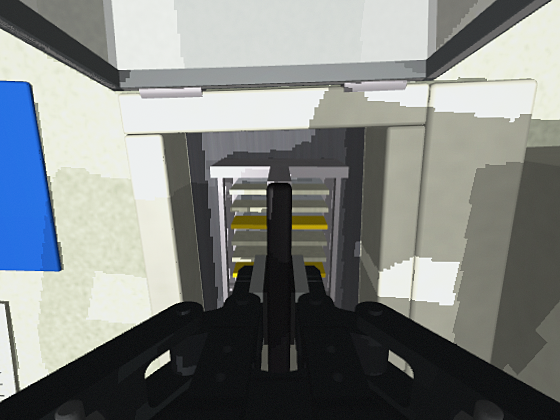

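Gripped: the gap is 8.9 mm on the bar. The TCP stood at z=0.273 with the rack on the chamber floor. Lifting.

Call:
servo_tool --commands '[0,0,5,0,0,0,-1,0,0,8,0,0,0,-1,0,0,12,0,0,0,-1,0,0,12,0,0,0,-1,-0.5,0,14,0,0,0,-1,-0.5,0,14,0,0,0,-1,-0.5,0,14,0,0,0,-1,-0.5,0,14,0,0,0,-1,0,0,10,0,0,0,-1,0,0,5,0,0,0,-1,0,0,0,0,0,0,-1]'

```text
t: 10.37
position: [0.5997, 0.0117, 0.3908]
eef_rot: [-0.002, 0.732, -0.682, 0.003]
force: [0.0, 0.6, -3.5]
finger_gap: 0.0085
```

```bash
python3 - <<'E'
from b import *
plan([.6155,.2615,.37],R4); o=observe();print(o['force'],o['moment'],o['finger_gap']);save('side','side4');save('wrist','wrist13')
E
```

```text
shift [ 15.8 249.8 -20.8] 251.1 rot [ 0.01  0.4  -0.03] 0.4
[ 0.00727499  0.56839647 -3.50817141] [-0.00378359 -0.0699527  -0.0035218 ] 0.008490625215977625
```

View pics/side4.png

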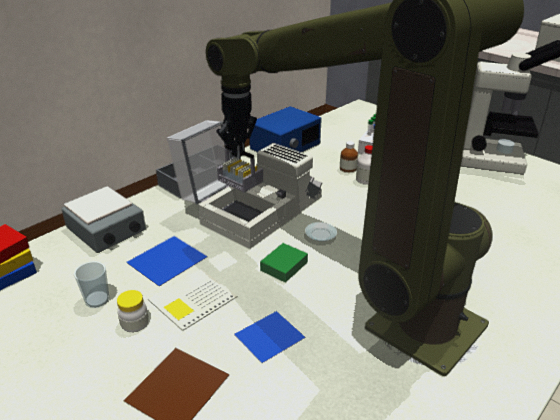

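View pics/wrist13.png

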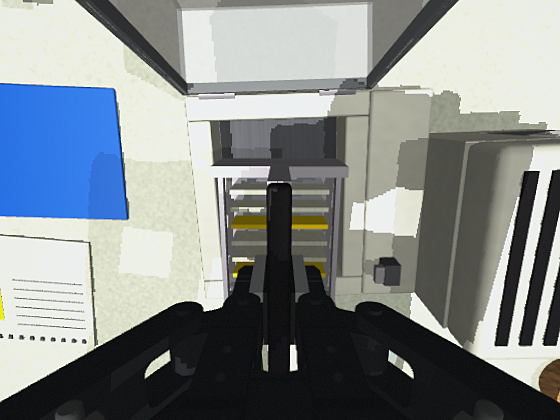

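The rack is lifted clear and the force reads −3.5 N, which matches its weight. Moving left to the pad.

Call:
servo_tool --commands '[0.5,10,0,0,0,0,-1,1,18,0,0,0,-0.2,-1,2,25,0,0,0,-0.3,-1,2,28,0,0,0,-0.3,-1,2,28,0,0,0,-0.3,-1,2,28,0,0,0,-0.3,-1,2,28,0,0,0,-0.3,-1,2,25,0,0,0,-0.2,-1,2,20,-2,0,0,0,-1,1,14,-4,0,0,0,-1,1,8,-4,0,0,0,-1,0,3,0,0,0,0,-1]'

```text
t: 11.47
position: [0.6124, 0.2624, 0.3605]
eef_rot: [0.009, 0.718, -0.696, -0.007]
force: [0.8, -0.3, -4.0]
finger_gap: 0.0088
```

```bash
python3 - <<'E'
from b import *
plan([.618,.2615,.30],R4); o=observe();print(o['force'],o['moment'],o['finger_gap'])
im=save('wrist','wrist14')
E
```

```text
shift [  5.6  -0.9 -60.5] 60.8 rot [ 0.14 -1.3   2.16] 2.52
[ 0.75949007 -0.31488994 -3.97436296] [-0.11255438  0.02563297  0.028803  ] 0.008763765856130508
```

View pics/wrist14.png

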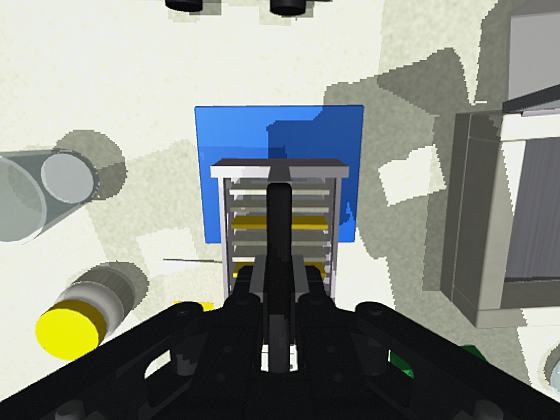

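Call:
servo_tool --commands '[2,-0.3,-12,0,-0.5,0,-1,2,-0.3,-16,0,-0.5,0,-1,1.5,-0.3,-16,0,-0.3,0,-1,0,0,-16,0,0,0,-1,0,0,-14,0,0,0,-1,0,0,-9,0,0,0,-1,0,0,-5,0,0,0,-1,0,0,0,0,0,0,-1]'

```text
t: 12.18
position: [0.6189, 0.255, 0.2692]
eef_rot: [0.001, 0.716, -0.698, 0.002]
force: [-0.1, 0.3, -4.4]
finger_gap: 0.0088
```

```bash
python3 - <<'E'
from b import *
plan([.618,.2615,.252],R4); o=observe();print(o['force'],o['moment'],o['finger_gap'])
save('side','side5');save('top','top5')
q=cv2.cvtColor(load('side5')['pixels'],cv2.COLOR_RGB2BGR)[190:310,90:250];cv2.imwrite('pics/s5c.png',cv2.resize(q,None,fx=4.5,fy=4.5,interpolation=cv2.INTER_CUBIC))
E
```

```text
shift [ -0.9   6.5 -17.2] 18.4 rot [0.29 0.07 2.54] 2.56
[-0.12516489  0.29175969 -4.43033201] [ 0.01750079  0.02338492 -0.02850332] 0.008820200408404057
```

View pics/s5c.png

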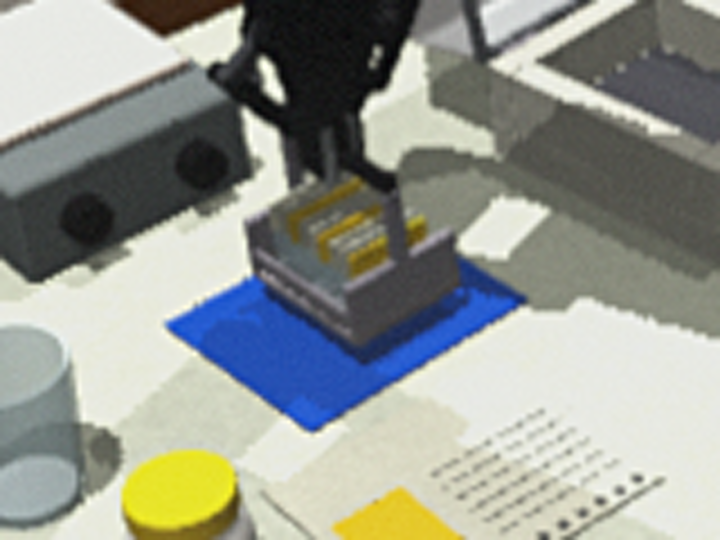

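The rack hangs upright about 17 mm over the pad. I'll correct y by +6 mm, then lower slowly to contact.

Call:
servo_tool --commands '[-0.5,3.5,-3,0,0,0,-1,0,3,-4,0,0,0,-1,0,0,-4,0,0,0,-1,0,0,-2.5,0,0,0,-1,0,0,-1.5,0,0,0,-1,0,0,0,0,0,0,-1]'

```text
t: 12.78
position: [0.6202, 0.2637, 0.2594]
eef_rot: [-0.003, 0.716, -0.698, 0.005]
force: [-0.0, 0.3, -4.6]
finger_gap: 0.0089
```

Call:
servo_tool --commands '[0,0,-1.5,0,0,0,-1,0,0,-1.5,0,0,0,-1]'

```text
t: 12.95
position: [0.6203, 0.2638, 0.2566]
eef_rot: [-0.004, 0.716, -0.698, 0.005]
force: [-0.0, 0.3, -3.4]
finger_gap: 0.0086
```

```bash
python3 - <<'E'
from b import *
plan([.618,.2615,.252],R4)
E
```

```text
shift [-2.3 -2.3 -4.6] 5.6 rot [0.07 0.69 2.47] 2.57
```

Call:
servo_tool --commands '[0,0,-1.5,0,0.3,0,-1,0,0,-1.5,0,0.3,0,-1]'

```text
t: 13.12
position: [0.6203, 0.2638, 0.2536]
eef_rot: [0.0, 0.716, -0.698, 0.001]
force: [-0.2, 0.4, -4.0]
finger_gap: 0.0088
```

Call:
servo_tool --commands '[0,0,-1.2,0,0,0,-1,0,0,-1.2,0,0,0,-1]'

```text
t: 13.28
position: [0.6204, 0.2636, 0.2522]
eef_rot: [0.001, 0.716, -0.698, 0.001]
force: [-4.8, -2.6, 7.2]
finger_gap: 0.0087
```

Contact: fz went from −4 to +7 N at z=0.252, as predicted. Releasing.

Call:
servo_tool --commands '[0,0,0,0,0,0,-0.6,0,0,0,0,0,0,-0.4,0,0,0,0,0,0,-0.2,0,0,0,0,0,0,-0.2,0,0,0,0,0,0,-0.2]'

```text
t: 13.7
position: [0.6223, 0.2642, 0.2563]
eef_rot: [-0.003, 0.716, -0.698, 0.003]
force: [-0.1, 0.3, -0.5]
finger_gap: 0.0341
```

Call:
servo_tool --commands '[0,0,5,0,0,0,-0.2,0,0,12,0,0,0,-0.2,0,0,20,0,0,0,-0.2,0,0,30,0,0,0,-0.2,0,0,30,0,0,0,-0.2,0,0,30,0,0,0,-0.2,0,0,30,0,0,0,-0.2,0,0,20,0,0,0,-0.2,0,0,0,0,0,0,-0.2]'

```text
t: 14.45
position: [0.6193, 0.2633, 0.4465]
eef_rot: [-0.003, 0.716, -0.698, 0.002]
force: [1.4, 0.7, 1.9]
finger_gap: 0.0337
```

```bash
python3 - <<'E'
from b import *
o=observe();print(o['t'],o['force'],o['position'])
save('side','side6');save('top','top6');save('wrist','wrist15')
q=cv2.cvtColor(load('side6')['pixels'],cv2.COLOR_RGB2BGR)[110:310,90:330];cv2.imwrite('pics/s6c.png',cv2.resize(q,None,fx=3,fy=3,interpolation=cv2.INTER_CUBIC))
E
```

```text
14.45 [1.42644762 0.70836018 1.93491267] [0.61929542 0.26328225 0.44647304]
```

View pics/s6c.png

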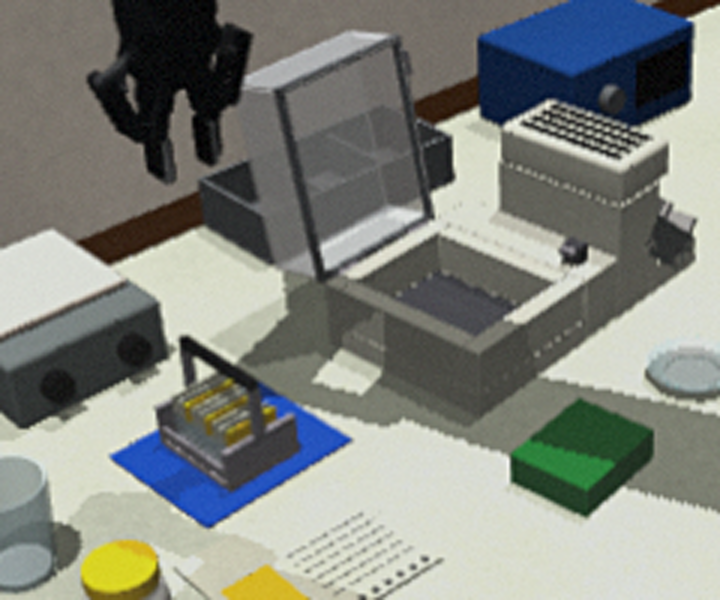

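View pics/wrist15.png

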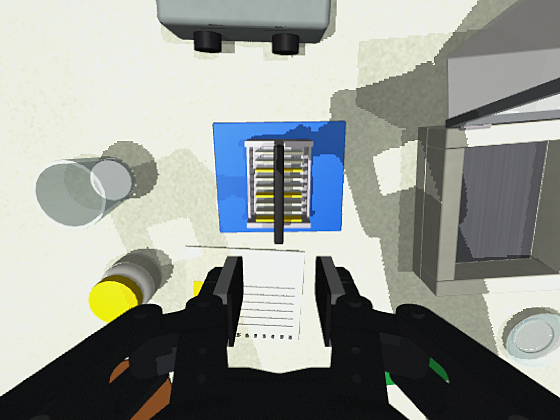

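View pics/top6.png

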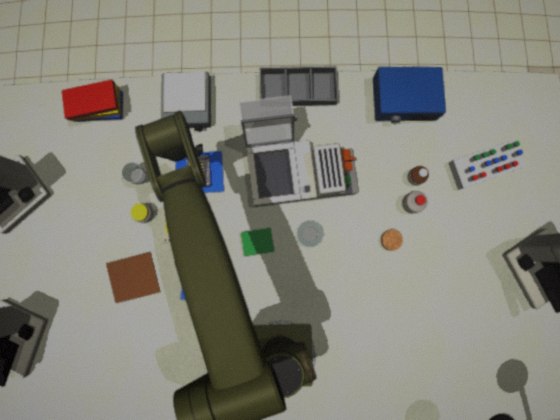

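```bash
python3 - <<'E'
from b import *
im=load('wrist15');w=onz(im,[(279,145),(278,242)],.099);c=w.mean(0);print(w,c)
pc=onz(im,[(213.5,122.5),(345.5,121.5),(340.5,230.5),(219,231.5)],.004);print(pc.round(3).tolist(),pc.mean(0),(c-pc.mean(0))*1e3)
a=load('top0');b=load('top6')
for k,(x,y,h) in dict(dish=(310,233,30),box=(258,241,34),white=(415,202,24),amber=(418,175,24),cork=(391,240,24),beaker=(135,173,24),jar=(142,212,22)).items():
    A=a['pixels'][y-h//2:y+h//2,x-h//2:x+h//2];B=b['pixels'][y-h//2-5:y+h//2+5,x-h//2-5:x+h//2+5]
    r=cv2.minMaxLoc(cv2.matchTemplate(B,A,cv2.TM_CCOEFF_NORMED));print(k,round(r[1],2),np.array(r[3])-5)
E
```

```text
[[0.66500323 0.26473545 0.099     ]
 [0.56814173 0.26311705 0.099     ]] [0.61657248 0.26392625 0.099     ]
[[0.682, 0.343, 0.004], [0.687, 0.186, 0.004], [0.549, 0.181, 0.004], [0.544, 0.34, 0.004]] [0.6153992  0.26242007 0.004     ] [ 1.17328228  1.50617688 95.        ]
dish 0.85 [1 0]
box 0.79 [0 0]
white 1.0 [0 0]
amber 1.0 [0 0]
cork 0.99 [0 0]
beaker 0.92 [0 0]
jar 0.99 [0 0]
```

The rack is centred on the pad to within 2 mm, the bystanders haven't moved, and the robot is touching nothing. Handing in.

```bash
python3 -c "
from h import *
sign_off();print(observe()['t'])"
```

```text
the job is handed in; nothing more can be done
the job is handed in; nothing more can be done
```

I unloaded the slide warmer as asked: catch aside, button pressed, lid open, and the rack standing upright on the larger blue pad. I handed it in after 14.5 s; no verdict is reported.

- **Catch:** I pushed it with closed fingers to its stop, where the force rose from about 2 N to about 9 N. The measured travel was about 65 mm.
- **Button and lid:** I pressed the green button along the panel's normal to 13.5 N. The lid sprang fully open and was still open in the last pictures.
- **Rack:** I gripped it by its bar, lifted it straight up and lowered it to a soft contact of about 7 N. It stands upright, with its centre within 2 mm of the pad's centre.
- **Bystanders:** All seven matched their starting places. The dish and slide box matched less sharply (0.85 and 0.79), most likely from shadow. The dish read 1 pixel off and the box 0.

Two measurements disagreed slightly with the text. Triangulation put the bar's top at about 115.5 mm rather than 120 mm, and the ridge at 24 mm tall rather than 23 mm. Neither affected the result.

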